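Push the sample rack home in the reader's loading corner

TASK

Push the white vial rack along the bench into the reader's blue loading corner until it sits squarely home, touching both the back fence and the side fence, and then move the robot clear. Only push the rack by its sides: do not lift or tip it, and do not handle the blue-capped vials. Leave the bottles, cups, jar, beaker and the rest where they stand.

Things in the scene. Friction and masses are not known exactly. Their poses are not given: they have to be found in the camera images.
- rack: loose white rack, a flat-sided block 100 mm (its x) by 150 mm (its y) by 55 mm high with 8 vials in it (caps up to 72 mm), about 0.3 to 0.65 kg in all; takes about 2 to 10 N to slide. Origin: centre of its underside, at bench level; z up. An orange strip marks the foot of its -x long face, which faces roughly to the robot
- vials: the 8 vials with blue caps fixed in the rack, in two rows at x = +-22 mm and at y = +-17 and +-51 mm; caps 22 mm across, from 56 to 72 mm above the rack's underside. Same origin and axes as the rack. Not to be handled
- reader: white reader, fixed; place and yaw vary. Blue loading corner: two fences 30 high, 12 mm thick on the bare bench. Origin: inside corner of the fence faces, at bench level. Back fence face: plane x = 0, y = 0 to -170 mm; side fence face: plane y = 0, x = 0 to -100 mm; fences on the + sides. Housing 130 mm high behind the side fence: x -195 to +75, y +14 to +254 mm
- bay (a point): where the rack's origin comes to lie when the rack is fully home against both fences: on the bench, at x = -50, y = -75 mm in the reader's frame; axes as the reader's. The rack's x and y axes then run along the reader's (its orange strip to the robot's side, its +y end on the side fence)
- dropper_a: black dropper bottle with a blue cap, 30 mm across, 72 mm high; loose, to be left standing where it is. Origin: centre of its underside
- dropper_b: amber dropper bottle with a blue cap, 30 mm across, 72 mm high; loose, to be left standing where it is. Origin: centre of its underside
- beaker: glass beaker, 84 mm across, 100 mm high; loose, to be left standing where it is. Origin: centre of its underside
- cup_a: clear plastic cup, 64 mm across, 75 mm high; loose, to be left standing where it is. Origin: centre of its underside
- cup_b: second clear plastic cup, 64 mm across, 75 mm high; loose, to be left standing where it is. Origin: centre of its underside
- jar: amber jar with a white lid, 56 mm across, 75 mm high; loose, to be left standing where it is. Origin: centre of its underside
There are look-alikes about, which are no part of the job. Leave any turquoise look-alike of the jar alone.

How it is judged:
By the outcome, as a careful person would: the job done as asked, in the order asked, and still so for the second after the job is handed in, with the robot touching nothing.
It also fails if it takes over 67 s, if anything falls off the work surface, if the arm or the gripper's body presses on something with over 40 N, if the wrist force passes 120 N, or if a joint passes its speed limit or range.

ROBOT

A 6-joint arm with a two-finger parallel gripper is mounted at the origin on the work surface. World frame = base frame: x ahead of the robot, y to its left, z up, the work surface at z = 0. Lengths are in m, angles in degrees, forces in N, time in s.
With the tool pointing down it reaches from about 0.375 to 0.975 m from the base axis. Payload 3.8 kg.
Tool frame: the origin (TCP) lies at the very end of the fingers, on their centre line; the grasp point (between the pads) lies 19 mm behind it (bot.grip_depth is the distance from the TCP to the grasp point, in m); z points along the fingers, y is the line along which they close (so a half turn about z gives the same grasp; the last joint's range is limited). The gripper opens to 85 mm and grips with 20 to 120 N. Pads are 22 mm wide; open, the fingers measure 114 mm over their backs; the gripper's body (76 mm by 85 mm) begins 54 mm behind the grasp point. The pads swing forward as they close: fully open they stand 13 mm farther back than shut.
Start: joints at [67.328, 15.12, 91.902, -0, 72.978, -2.114], TCP at [0.237, 0.632, 0.231] pointing down, gripper open.
Joint ranges: [-150.88, 150.88], [-54.13, 125.18], [17.81, 147.31], [-75.09, 255.09], [0, 152.58], [-146.25, 146.25]. Speed limits (degrees/s): [147.25, 147.25, 180, 180, 180, 180].

INTERFACE

Orientations are given as a 3x3 rotation matrix whose columns are the frame's x, y, z axes.
In Python, from plant import sense, cams, hand_in, bot gives the robot as it stands. The module is installed in compiled form; this text tells all that it offers.
- The arm moves only by the tool apply_moves, never from a script. Its argument "increments" is a list that holds one entry, the list of rows, each a list of 7 numbers: the shift along the tool's x, y, z in cm, then the turn, a rotation vector about the tool's x, y, z in rad, then the closure, from -1 (fully open) to 1 (shut). A call has 1 to 12 rows; each row is the pose to reach, as a shift and turn from the pose commanded when the call began, along the tool's axes at that moment; what a row does not reach only later rows make up. A row lasts 1/8 s, in which the tool goes at most 62.5 mm and 10.7 degrees, less where a joint would pass 70% of its speed; a pose out of reach is approached as far as the arm can. A call with a gripper value outside its range is refused whole. The fingers move at their own pace and stop on an object; "newtons" is the grip in N (left out, the last holds). Time passes only in rows, so rows that repeat a pose let the fingers close. It gives the time, the measured TCP pose, the force, the opening and the grip force at its end, in the units of the state.
- sense(): the state, without advancing time (a new reading comes with each control period).
- cams.grab_frame(name): name is "scene" or "top" or "wrist"; returns (picture, depth): 384x512x3 uint8, red, green, blue; 384x512 float32, m along the optical axis (not along the pixel's ray), 0 where there is no reading.
- cams.camera_info(name): a dict with "K" (3x3 intrinsics, pixels), "R" (3x3) and "t" (3): a world point X has camera coordinates R X + t. Camera axes: x right, y down, z forward; pixel columns grow to the right and rows downward; lengths in m; the calibration is good to about 2 mm. The wrist camera is an equidistant fisheye: a pixel r from the principal point sees the ray r / f radians off the axis. A picture is of the moment at which its call begins: read the wrist's pose just before it. camera_info takes no time and is no camera call; for the wrist camera it gives the pose at the moment of the call.
- hand_in(): hands the job in; it is judged then, once.
Trained networks look in the newest picture that a camera, given by its name, has taken for a name from the list of things; names that differ only in an ending like _2 or _b are one class to them, and where a whole thing is asked for, a point or a joint stands for the part that bears it (a point fixed in the world has none). Each returns a list of dicts, best first, with "score" (0 to 1); they miss things now and then, are a little off and sometimes report something else, mostly with a low value. They report only what shows in the picture. A call takes as long as a camera call. They do not tell look-alikes from the thing itself.
- cams.boxes_of(camera, label): "extent" ([left, top, right, bottom] in pixels, round what is visible of it).
- cams.cut_out(camera, label): "region" (384x512 bool, what is visible of it) and "extent" ([left, top, right, bottom] in pixels, round what is visible of it).
- cams.mark_of(camera, label): "pixel" ([column, row] in pixels: a listed point, or the origin of a listed thing).
The state is a dict: "time": time; "qpos": joint angles; "dq": joint speeds; "effort": joint torques, N m; "tcp_pos": TCP position; "eef_rot": TCP orientation; "force": force on the tool from outside, world axes, zero at the start; "ft_torque": the same for the moment, N m; "opening": finger opening in m; "gripper_force": force on a finger pad.
Only numpy, scipy, OpenCV 4.12 (cv2) and the standard library are available. Lean on these libraries where they do the work, as an engineer would, in place of code of your own. Each camera call takes 0.05 s, during which the arm holds its last target. There are 200 camera calls.

## Working session

There is one attempt and no reset: what is moved stays moved. The work goes in short steps, Python scripts to look and compute and a tool call to move; the robot and the scene stay as the last step left them, time stands still between calls to the robot, and variables do not carry over. Pictures are saved under pics/ and viewed, at most 10 in all, crops included, and the job is handed in when it is done.

Besides the shell and the picture viewer there is one more tool, called after "Emit:" as name([rows], argument=value, ...), one row to a line, values as JSON. apply_moves: Moves the arm, as the interface text tells. Its arguments: {"type":"object","properties":{"increments":{"type":"array"},"newtons":{"type":"number"}},"required":["increments"]}

```bash
mkdir -p pics
cat > h.py <<'E'
import numpy as np, cv2
from plant import sense, cams, hand_in, bot
def pts(cam,depth):
    i=cams.camera_info(cam);K,R,t=map(np.array,(i["K"],i["R"],i["t"]))
    v,u=np.mgrid[:384,:512]
    c=np.stack([(u-K[0,2])/K[0,0]*depth,(v-K[1,2])/K[1,1]*depth,depth],-1)
    return (c-t)@R   # world points
def proj(cam,X):
    i=cams.camera_info(cam);K,R,t=map(np.array,(i["K"],i["R"],i["t"]))
    c=(R@np.atleast_2d(X).T).T+t; p=(K@c.T).T; return p[:,:2]/p[:,2:]
E
python3 - <<'E'
from h import *
for n in("top","scene"):
    p,d=cams.grab_frame(n); np.savez(n,p=p,d=d); 
    cv2.imwrite(f"pics/{n}1.png",cv2.resize(p[:,:,::-1],(800,600)))
    W=pts(n,d)
    i=cams.camera_info(n); print(n,-np.array(i["R"]).T@i["t"])
    for l in ("rack","reader","bay","dropper_a","beaker","cup_a","jar"):
        if l=="bay":
            for m in cams.mark_of(n,l): print(l,m["score"],m["pixel"])
            continue
        for m in cams.cut_out(n,l):
            if m["score"]<.3: continue
            w=W[m["region"]&(d>0)]
            print(l,round(m["score"],2),np.round(m["extent"]),np.round(np.percentile(w,[2,50,98],axis=0),3).tolist())
            if l=="rack": np.savez(n+"_rack",m=m["region"])
E
```

```text
top [ 0.27799654 -0.09496483  1.24622059]
rack 0.79 [271. 156. 317. 190.] [[0.498, -0.304, 0.015], [0.544, -0.231, 0.055], [0.596, -0.159, 0.074]]
reader 0.67 [ 65. 110. 205. 200.] [[0.458, 0.181, 0.015], [0.589, 0.358, 0.131], [0.725, 0.494, 0.138]]
beaker 0.63 [349. 134. 376. 168.] [[0.587, -0.502, 0.002], [0.636, -0.475, 0.056], [0.663, -0.426, 0.101]]
cup_a 0.59 [366. 212. 392. 235.] [[0.361, -0.543, -0.0], [0.391, -0.525, 0.038], [0.417, -0.483, 0.077]]
cup_a 0.58 [203. 218. 221. 239.] [[0.339, 0.009, -0.002], [0.371, 0.042, 0.009], [0.397, 0.067, 0.077]]
jar 0.84 [135. 260. 154. 277.] [[0.209, 0.229, 0.024], [0.23, 0.246, 0.073], [0.254, 0.277, 0.079]]
jar 0.8 [116. 235. 137. 251.] [[0.289, 0.288, -0.002], [0.315, 0.307, 0.072], [0.344, 0.352, 0.079]]
jar 0.58 [154. 219. 173. 233.] [[0.333, 0.174, 0.026], [0.356, 0.194, 0.073], [0.379, 0.22, 0.078]]
scene [ 0.9325758  -0.71574099  0.89790597]
rack 0.69 [205. 202. 273. 273.] [[0.501, -0.309, 0.005], [0.563, -0.252, 0.056], [0.599, -0.163, 0.074]]
reader 0.61 [314.  59. 427. 194.] [[0.478, 0.161, 0.006], [0.622, 0.287, 0.128], [0
[... 197 characters left out ...]
41. 340. 266.] [[0.754, -0.166, 0.01], [0.768, -0.158, 0.045], [0.78, -0.144, 0.074]]
beaker 0.58 [183. 290. 221. 347.] [[0.589, -0.505, 0.004], [0.616, -0.461, 0.06], [0.666, -0.429, 0.102]]
cup_a 0.71 [ 91. 259. 126. 300.] [[0.36, -0.543, 0.001], [0.381, -0.512, 0.048], [0.42, -0.484, 0.077]]
cup_a 0.61 [232. 125. 255. 160.] [[0.339, 0.005, 0.005], [0.37, 0.028, 0.052], [0.398, 0.065, 0.077]]
cup_a 0.53 [315.  60. 426. 191.] [[0.48, 0.184, 0.009], [0.621, 0.286, 0.128], [0.738, 0.488, 0.138]]
jar 0.83 [243.  82. 259. 105.] [[0.212, 0.228, 0.001], [0.241, 0.24, 0.048], [0.258, 0.276, 0.078]]
jar 0.82 [274.  79. 292. 102.] [[0.299, 0.286, 0.011], [0.327, 0.298, 0.051], [0.345, 0.329, 0.079]]
```

View pics/top1.png

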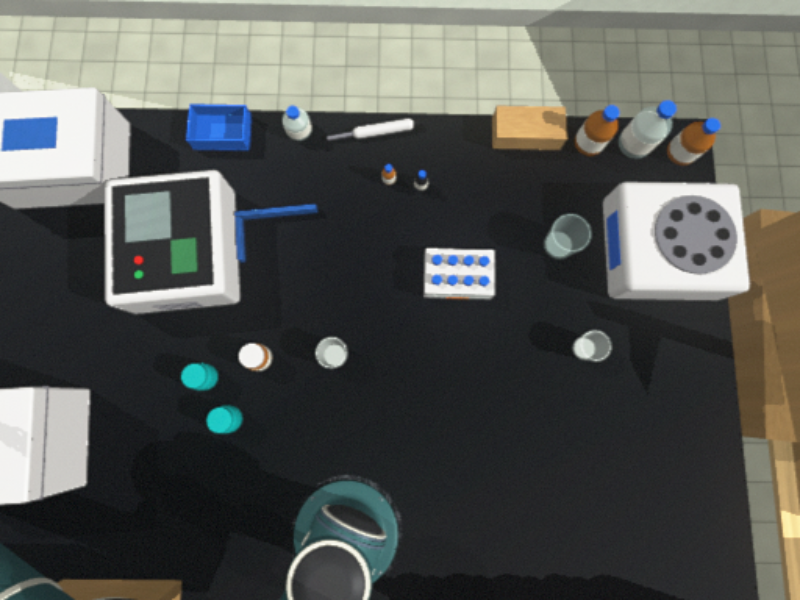

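View pics/scene1.png

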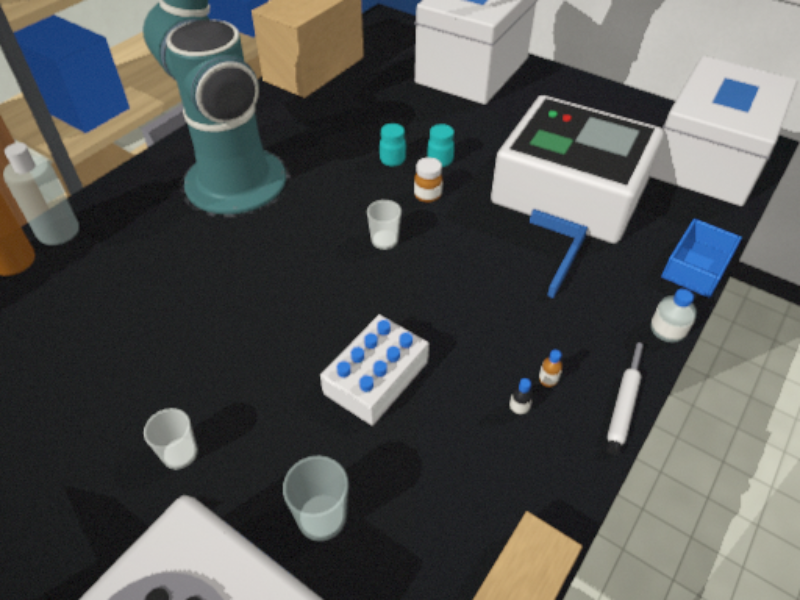

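The top view shows the rack at (460,273), with the blue back fence running (240–318, 210) and the side fence (240, 212–262). The droppers are at (390–420, 178), the cup at (332,352), and the beaker at (568,237). The scene view agrees. Next I'll fit the rack and reader poses.

```bash
cat > fit.py <<'E'
from h import *
from scipy.optimize import minimize
def rect(P):
    (c,s,a)=cv2.minAreaRect((P*1000).astype(np.float32)); return np.round(c,1),np.round(s,1),round(a,2)
def blue(p):
    h=cv2.cvtColor(p,cv2.COLOR_RGB2HSV); return (h[...,0]>100)&(h[...,0]<125)&(h[...,1]>140)&(h[...,2]>50)
def rackpts(n,p,d,c,r=.13):
    W=pts(n,d); return W[(d>0)&(W[...,2]>.048)&(W[...,2]<.0615)&(np.hypot(W[...,0]-c[0],W[...,1]-c[1])<r)]
E
python3 - <<'E'
from fit import *
for n in("top","scene"):
    f=np.load(n+".npz");p,d=f["p"],f["d"];W=pts(n,d)
    R=rackpts(n,p,d,(.547,-.233),.11)
    print(n,"rack",len(R),rect(R[:,:2]),np.median(R[:,2]),R[:,:2].mean(0))
    b=blue(p)&(d>0)&(W[...,0]>.45)&(W[...,0]<.8)&(W[...,1]>-.03)&(W[...,1]<.25)
    F=W[b&(W[...,2]>.022)&(W[...,2]<.04)]
    print("fence",len(F),np.percentile(F,[1,50,99],axis=0).round(3).tolist())
    # split
    A=F[(F[:,1]<F[:,1].max()-.035)]
    S=F[(F[:,0]<F[:,0].max()-.035)]
    for nm,Q in(("back",A),("side",S)): 
        print(nm,len(Q),rect(Q[:,:2]),cv2.fitLine(Q[:,:2].astype(np.float32),cv2.DIST_HUBER,0,.01,.01).ravel().round(4))
    H=W[(d>0)&(W[...,2]>.122)&(W[...,2]<.145)&(W[...,0]>.4)&(W[...,0]<.8)&(W[...,1]>.1)&(W[...,1]<.52)]
    print("housing",len(H),rect(H[:,:2]))
E
```

```text
top rack 984 (array([ 547.9, -232.3]), array([147.8, 101. ]), 89.32) 0.05472059307088856 [ 0.54597734 -0.23147254]
fence 180 [[0.578, 0.091, 0.022], [0.688, 0.174, 0.029], [0.702, 0.249, 0.035]]
back 134 (array([690.9, 152.6]), array([ 13.8, 124.8]), 7.23) [ 0.1157 -0.9933  0.6911  0.146 ]
side 9 (array([591.6, 248.5]), array([37.9,  2. ]), 2.3) [0.9982 0.0605 0.5875 0.2487]
housing 5906 (array([596.8, 382.1]), array([267.4, 237.9]), 6.41)
scene rack 1530 (array([ 548.4, -233.8]), array([152.5, 102.2]), 89.35) 0.055664839848102304 [ 0.55371601 -0.24254621]
fence 214 [[0.581, 0.088, 0.023], [0.69, 0.171, 0.03], [0.705, 0.25, 0.035]]
back 152 (array([692.4, 149.3]), array([ 12.2, 125.7]), 6.92) [ 0.1251 -0.9921  0.6934  0.1452]
side 26 (array([601.1, 248.5]), array([44.4,  6. ]), 6.94) [0.9993 0.0363 0.5984 0.2476]
housing 4113 (array([615.4, 383.9]), array([300.9, 246.5]), 6.85)
```

Run:
```python
from h import *
s=sense();print(s["time"],s["tcp_pos"],np.round(s["eef_rot"],4).tolist(),s["opening"],s["force"])
R=np.array(s["eef_rot"]);yaw=-0.7
for nm,sg in(("a",1),("b",-1)):
    th=np.radians(yaw);ry=sg*np.array([np.cos(th),np.sin(th),0]);z=np.array([0,0,-1.]);T=np.c_[np.cross(ry,z),ry,z]
    print(nm,cv2.Rodrigues(R.T@T)[0].ravel().round(4))
print("shift",(R.T@(np.array([.552,-.350,.2])-s["tcp_pos"])*100).round(2))
```

```text
0.8 [0.23704648 0.6319922  0.23133581] [[-0.9363, 0.3512, 0.0], [0.3512, 0.9363, 0.0], [-0.0, 0.0, -1.0]] 0.0854856616830161 [ 0.25066827 -0.29207606  0.33769516]
a [ 1.0000e-04 -0.0000e+00  1.2242e+00]
b [ 0.0000e+00  1.0000e-04 -1.9174e+00]
shift [-63.97 -80.88   3.13]
```

Emit:
apply_moves([
  [[-32, -40, 1.5, 0, 0, 0.6, -0.41], [-32, -40, 1.5, 0, 0, 0.6, -0.41], [-32, -40, 1.5, 0, 0, 0.6, -0.41], [-32, -40, 1.5, 0, 0, 0.6, -0.41], [-64, -80.9, 3.1, 0, 0, 1.224, -0.41], [-64, -80.9, 3.1, 0, 0, 1.224, -0.41], [-64, -80.9, 3.1, 0, 0, 1.224, -0.41], [-64, -80.9, 3.1, 0, 0, 1.224, -0.41], [-64, -80.9, 3.1, 0, 0, 1.224, -0.41], [-64, -80.9, 3.1, 0, 0, 1.224, -0.41], [-64, -80.9, 3.1, 0, 0, 1.224, -0.41], [-64, -80.9, 3.1, 0, 0, 1.224, -0.41]],
])

```text
time: 2.3
tcp_pos: [0.467, -0.0838, 0.2093]
eef_rot: [[0.012, 1.0, 0.002], [1.0, -0.012, -0.0], [-0.0, 0.002, -1.0]]
force: [0.9, 1.1, 0.1]
opening: 0.0605
gripper_force: 0.0
```

Emit:
apply_moves([
  [[-26, 8.5, 0, 0, 0, 0, -0.41], [-26, 8.5, 0, 0, 0, 0, -0.41], [-26, 8.5, 0, 0, 0, 0, -0.41], [-26, 8.5, 0, 0, 0, 0, -0.41], [-26, 8.5, 0, 0, 0, 0, -0.41], [-26, 8.5, 0, 0, 0, 0, -0.41], [-26, 8.5, 0, 0, 0, 0, -0.41]],
])

```text
time: 3.18
tcp_pos: [0.548, -0.3418, 0.2086]
eef_rot: [[0.012, 1.0, -0.001], [1.0, -0.012, 0.001], [0.001, -0.001, -1.0]]
force: [-0.4, 0.7, -0.5]
opening: 0.0605
gripper_force: 0.0
```

Emit:
apply_moves([
  [[0, 0, 6, 0, 0, 0, -0.41], [0, 0, 12, 0, 0, 0, -0.41], [0, 0, 16, 0, 0, 0, -0.41], [0, 0, 18, 0, 0, 0, -0.41], [0, 0, 19.2, 0, 0, 0, -0.41], [0, 0, 19.2, 0, 0, 0, -0.41]],
])

```text
time: 3.92
tcp_pos: [0.5489, -0.3426, 0.0174]
eef_rot: [[0.012, 1.0, 0.001], [1.0, -0.012, -0.0], [-0.0, 0.001, -1.0]]
force: [-0.2, -0.1, 1.0]
opening: 0.0599
gripper_force: 0.0
```

Run:
```python
from h import *
p,d=cams.grab_frame("scene"); cv2.imwrite("pics/s2.png",cv2.resize(p[160:320,150:350,::-1],(800,640))[:600])
s=sense();print(s["tcp_pos"],s["force"],s["time"])
```

```text
[ 0.54947388 -0.34311954  0.01829696] [ 0.0919109   0.59437787 -0.53335728] 3.975
```

View pics/s2.png

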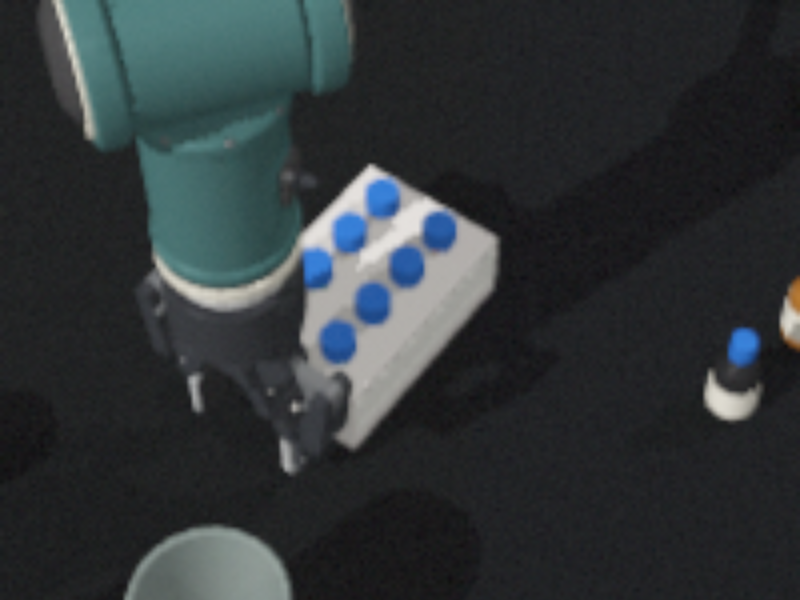

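The crop shows both fingertips (195,400) and (290,465) just short of the rack's -y end, square to it and straddling its middle. Starting the push.

Emit:
apply_moves([
  [[1, 0, 0, 0, 0, 0, -0.41], [1.7, 0, 0, 0, 0, 0, -0.41], [2.1, 0, 0, 0, 0, 0, -0.41], [2.5, 0, 0, 0, 0, 0, -0.41], [3.0, 0, 0, 0, 0, 0, -0.41], [3.6, 0, 0, 0, 0, 0, -0.41], [4.3, 0, 0, 0, 0, 0, -0.41], [5.1, 0, 0, 0, 0, 0, -0.41], [6, 0, 0, 0, 0, 0, -0.41], [7, 0, 0, 0, 0, 0, -0.41], [8, 0, 0, 0, 0, 0, -0.41], [9, 0, 0, 0, 0, 0, -0.41]],
])

```text
time: 5.48
tcp_pos: [0.5494, -0.2518, 0.0168]
eef_rot: [[0.012, 1.0, -0.0], [1.0, -0.012, 0.0], [0.0, -0.0, -1.0]]
force: [0.3, -3.5, 3.0]
opening: 0.0602
gripper_force: 2.2
```

```bash
cat > rk.py <<'E'
from fit import *
import sys
def rack(c):
    for n in("scene","top"):
        p,d=cams.grab_frame(n); R=rackpts(n,p,d,c,.12)
        R=R[R[:,2]<.0605]; print(n,len(R),rect(R[:,:2]))
    s=sense();print(s["time"],s["tcp_pos"].round(4) if hasattr(s["tcp_pos"],"round") else s["tcp_pos"],np.round(s["force"],1),np.degrees(np.arctan2(-s["eef_rot"][0][0],s["eef_rot"][1][0])).round(2))
    return p,d
if __name__=="__main__": rack((float(sys.argv[1]),float(sys.argv[2])))
E
python3 rk.py .55 -.16
```

```text
scene 782 (array([ 549.6, -176.9]), array([100.7, 174.1]), 0.17)
top 460 (array([ 548.3, -157.8]), array([ 98.8, 139.4]), 0.64)
5.575 [ 0.5488 -0.2505  0.0162] [0.5 0.4 0.8] -0.65
```

Emit:
apply_moves([
  [[0.9, 0, 0, 0, 0, -0.004, -0.41], [1.8, -0.01, 0, 0, 0, -0.007, -0.41], [2.7, -0.02, 0, 0, 0, -0.011, -0.41], [3.5, -0.03, 0, 0, 0, -0.014, -0.41], [4.4, -0.04, 0, 0, 0, -0.018, -0.41], [5.3, -0.06, 0, 0, 0, -0.022, -0.41], [6.2, -0.08, 0, 0, 0, -0.025, -0.41], [7.1, -0.1, 0, 0, 0, -0.029, -0.41], [8, -0.13, 0, 0, 0, -0.032, -0.41], [8.8, -0.16, 0, 0, 0, -0.036, -0.41], [9.7, -0.19, 0, 0, 0, -0.039, -0.41], [10.6, -0.23, 0, 0, 0, -0.043, -0.41]],
])

```text
time: 7.08
tcp_pos: [0.5485, -0.1461, 0.0168]
eef_rot: [[-0.031, 1.0, 0.0], [1.0, 0.031, -0.0], [-0.0, 0.0, -1.0]]
force: [-0.5, -1.4, -1.2]
opening: 0.0602
gripper_force: 0.9
```

```bash
python3 rk.py .548 -.06
```

```text
scene 539 (array([549.2, -71.5]), array([ 91.5, 172.5]), 1.76)
top 326 (array([543.4, -46.2]), array([ 98.3, 126.2]), 1.9)
7.175 [ 0.5483 -0.1454  0.0168] [-0.7 -0.6  0.1] 1.82
```

Tracking well: rack yaw is about 1.8° and follows the tool. Two more arcs.

Emit:
apply_moves([
  [[0.9, 0, 0, 0, 0, -0.004, -0.41], [1.8, -0.01, 0, 0, 0, -0.007, -0.41], [2.7, -0.02, 0, 0, 0, -0.011, -0.41], [3.5, -0.03, 0, 0, 0, -0.014, -0.41], [4.4, -0.04, 0, 0, 0, -0.018, -0.41], [5.3, -0.06, 0, 0, 0, -0.022, -0.41], [6.2, -0.08, 0, 0, 0, -0.025, -0.41], [7.1, -0.1, 0, 0, 0, -0.029, -0.41], [8, -0.13, 0, 0, 0, -0.032, -0.41], [8.8, -0.16, 0, 0, 0, -0.036, -0.41], [9.7, -0.19, 0, 0, 0, -0.039, -0.41], [10.6, -0.23, 0, 0, 0, -0.043, -0.41]],
])

```text
time: 8.68
tcp_pos: [0.543, -0.0403, 0.017]
eef_rot: [[-0.074, 0.997, 0.0], [0.997, 0.074, -0.0], [-0.0, 0.0, -1.0]]
force: [1.8, -4.5, 2.9]
opening: 0.0603
gripper_force: 2.2
```

Emit:
apply_moves([
  [[0.9, 0, 0, 0, 0, -0.004, -0.41], [1.8, -0.01, 0, 0, 0, -0.007, -0.41], [2.7, -0.02, 0, 0, 0, -0.011, -0.41], [3.5, -0.03, 0, 0, 0, -0.014, -0.41], [4.4, -0.04, 0, 0, 0, -0.018, -0.41], [5.3, -0.06, 0, 0, 0, -0.022, -0.41], [6.2, -0.08, 0, 0, 0, -0.025, -0.41], [7.1, -0.1, 0, 0, 0, -0.029, -0.41], [8, -0.13, 0, 0, 0, -0.032, -0.41], [8.8, -0.16, 0, 0, 0, -0.036, -0.41], [9.5, -0.19, 0, 0, 0, -0.039, -0.41], [10, -0.22, 0, 0, 0, -0.043, -0.41]],
])

```text
time: 10.18
tcp_pos: [0.5331, 0.0593, 0.0167]
eef_rot: [[-0.117, 0.993, -0.0], [0.993, 0.117, 0.0], [0.0, -0.0, -1.0]]
force: [1.1, -4.3, 2.1]
opening: 0.0602
gripper_force: 1.9
```

Emit:
apply_moves([
  [[-2, 0, 0, 0, 0, 0, -0.41], [-4, 0, 0, 0, 0, 0, -0.41], [-4, 0, -6, 0, 0, 0, -1], [-4, 0, -11, 0, 0, 0, -1], [-4, -5, -15, 0, 0, 0, -1], [-4, -11, -15, 0, 0, 0, -1], [-2, -16, -15, 0, 0, 0, -1], [-2, -16, -15, 0, 0, 0, -1]],
])

```text
time: 11.18
tcp_pos: [0.3727, 0.0197, 0.1655]
eef_rot: [[-0.116, 0.993, -0.002], [0.993, 0.116, 0.001], [0.001, -0.002, -1.0]]
force: [1.6, 0.7, 0.0]
opening: 0.0858
gripper_force: 0.0
```

Run:
```python
from rk import *
p,d=rack((.53,.15)); cv2.imwrite("pics/t3.png",cv2.resize(p[100:280,80:320,::-1],(800,600)))
q,_=cams.grab_frame("scene"); cv2.imwrite("pics/s3.png",cv2.resize(q[60:240,200:440,::-1],(800,600)))
```

```text
scene 945 (array([523.2, 162.1]), array([198.6, 116.2]), 89.4)
top 728 (array([520.7, 164.7]), array([113.3, 189.9]), 1.24)
11.275 [0.3769 0.0195 0.167 ] [ 0.6  0.1 -0.3] 6.65
```

View pics/t3.png

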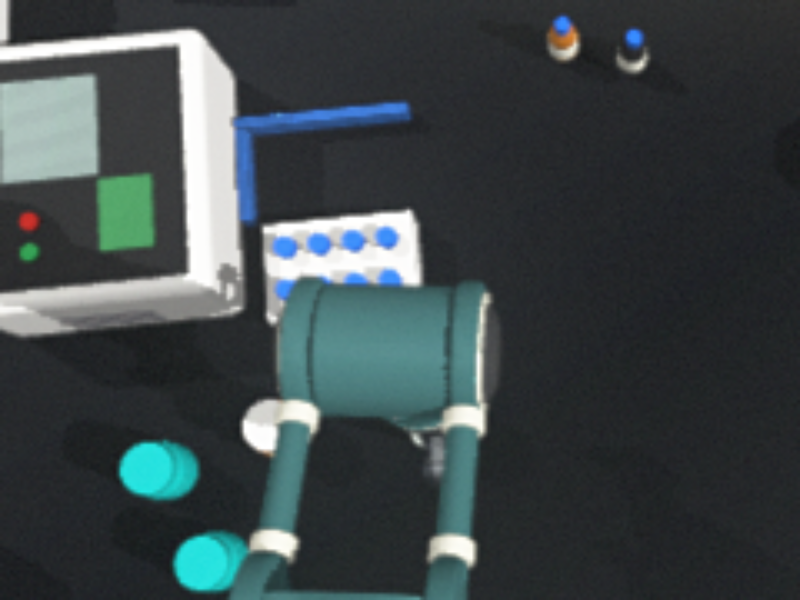

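The top crop shows the rack (265–420, 215–320) parallel to the fences with a small gap to the side fence. Everything else is standing. Next I'll check the wrist before turning.

Run:
```python
from h import *
s=sense();print(np.round(s["qpos"],1),s["tcp_pos"])
```

```text
[ -0.8 -16.  129.7   0.   66.2  -7.5] [0.37770473 0.01959317 0.16727381]
```

View pics/s3.png

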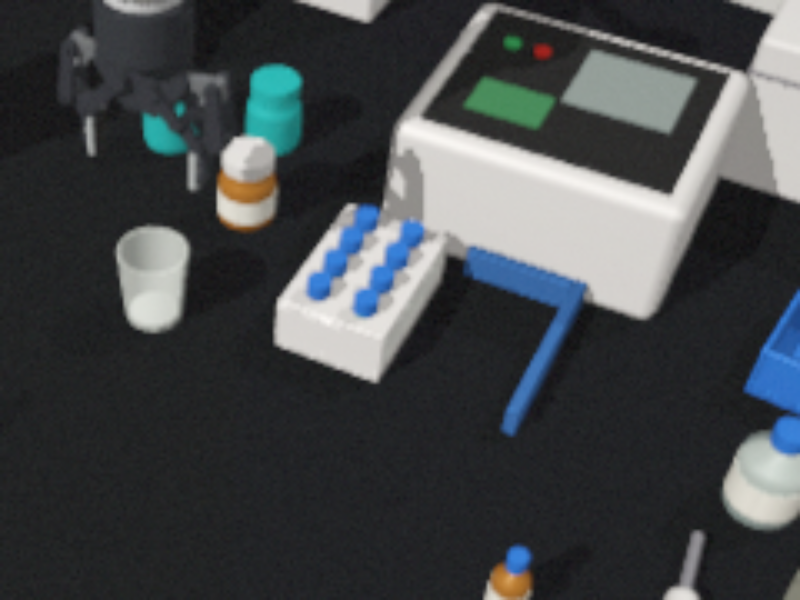

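The scene crop shows the rack square to the fences, with a gap of about 1 cm to the side fence line. The cup (152,280) and jar (248,185) are untouched. Moving in front of the strip face.

Emit:
apply_moves([
  [[5, 3.5, 0, 0, 0, 0.18, -1], [10.8, 7.3, 0, 0, 0, 0.36, -1], [10.8, 7.3, 0, 0, 0, 0.54, -1], [10.8, 7.3, 0, 0, 0, 0.72, -1], [10.8, 7.3, 0, 0, 0, 0.9, -1], [10.8, 7.3, 0, 0, 0, 1.08, -1], [10.8, 7.3, 0, 0, 0, 1.26, -1], [10.8, 7.3, 0, 0, 0, 1.44, -1], [10.8, 7.3, 0, 0, 0, 1.571, -1], [10.8, 7.3, 0, 0, 0, 1.571, -1], [10.8, 7.3, 0, 0, 0, 1.571, -1]],
])

```text
time: 12.7
tcp_pos: [0.4374, 0.136, 0.1666]
eef_rot: [[0.993, 0.118, -0.0], [0.118, -0.993, -0.0], [-0.0, 0.0, -1.0]]
force: [0.3, -1.0, -0.7]
opening: 0.0853
gripper_force: 0.0
```

Emit:
apply_moves([
  [[0, 0, 6, 0, 0, 0, -1], [0, 0, 11, 0, 0, 0, -1], [0, 0, 14, 0, 0, 0, -1], [0, 0, 15.4, 0, 0, 0, -1], [0, 0, 15.4, 0, 0, 0, -1]],
])

```text
time: 13.32
tcp_pos: [0.4363, 0.1359, 0.0123]
eef_rot: [[0.993, 0.117, -0.002], [0.117, -0.993, -0.0], [-0.002, 0.0, -1.0]]
force: [0.6, 1.5, 0.7]
opening: 0.0855
gripper_force: 0.0
```

Emit:
apply_moves([
  [[1, 0, 0, 0, 0, 0, -1], [1.7, 0, 0, 0, 0, 0, -1], [2.1, 0, 0, 0, 0, 0, -1], [2.5, 0, 0, 0, 0, 0, -1], [3.0, 0, 0, 0, 0, 0, -1], [3.6, 0, 0, 0, 0, 0, -1], [4.3, 0, 0, 0, 0, 0, -1], [5.1, 0, 0, 0, 0, 0, -1], [6, 0, 0, 0, 0, 0, -1], [6.8, 0, 0, 0, 0, 0, -1], [7.6, 0, 0, 0, 0, 0, -1], [8.4, 0, 0, 0, 0, 0, -1]],
])

```text
time: 14.82
tcp_pos: [0.5206, 0.1459, 0.0128]
eef_rot: [[0.993, 0.117, -0.0], [0.117, -0.993, -0.0], [-0.0, 0.0, -1.0]]
force: [-1.7, -0.3, -0.6]
opening: 0.0857
gripper_force: 0.9
```

Run:
```python
from rk import *
p,d=rack((.58,.152))
q,_=cams.grab_frame("scene"); cv2.imwrite("pics/s4.png",cv2.resize(q[60:240,200:440,::-1],(800,600)))
```

```text
scene 1004 (array([572.4, 168.1]), array([117.2, 190.5]), 5.51)
top 325 (array([569.1, 168. ]), array([121.7, 182.9]), 6.55)
14.925 [0.5219 0.1461 0.0133] [-0.3  0.8 -0.8] -83.31
```

View pics/s4.png

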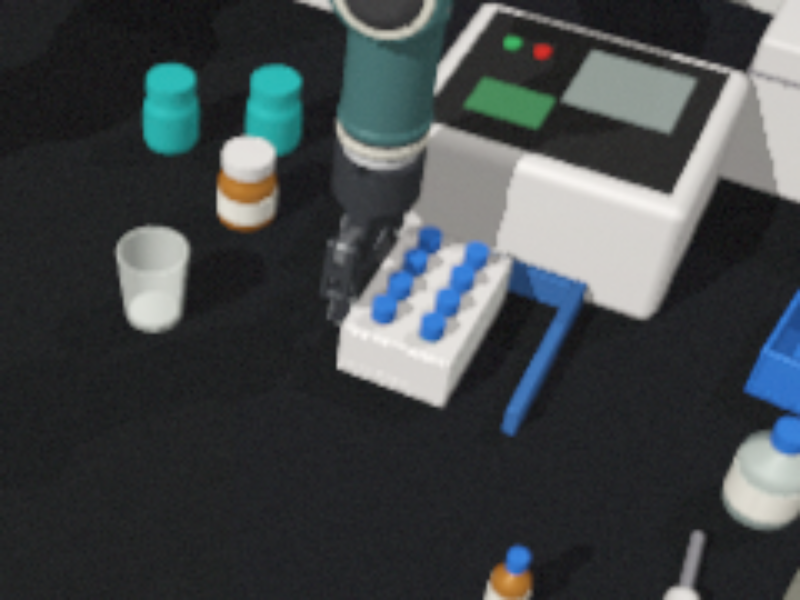

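The scene crop shows the rack sliding in alongside the side fence, parallel to the back fence, with about 5 cm left to go.

Emit:
apply_moves([
  [[0.6, 0, 0, 0, 0, 0, -1], [1.2, 0, 0, 0, 0, 0, -1], [1.8, 0, 0, 0, 0, 0, -1], [2.4, 0, 0, 0, 0, 0, -1], [3, 0, 0, 0, 0, 0, -1], [3.5, 0, 0, 0, 0, 0, -1], [3.9, 0, 0, 0, 0, 0, -1], [4.2, 0, 0, 0, 0, 0, -1], [4.4, 0, 0, 0, 0, 0, -1], [4.5, 0, 0, 0, 0, 0, -1]],
])

```text
time: 16.23
tcp_pos: [0.5648, 0.1511, 0.0128]
eef_rot: [[0.993, 0.116, -0.0], [0.116, -0.993, -0.0], [-0.0, -0.0, -1.0]]
force: [-4.8, -1.1, 3.7]
opening: 0.0853
gripper_force: 2.3
```

Emit:
apply_moves([
  [[0.1, 0, 0, 0, 0, 0, -1], [0.2, 0, 0, 0, 0, 0, -1], [0.3, 0, 0, 0, 0, 0, -1], [0.4, 0, 0, 0, 0, 0, -1]],
])

```text
time: 16.73
tcp_pos: [0.5688, 0.1516, 0.0128]
eef_rot: [[0.993, 0.117, 0.0], [0.117, -0.993, 0.0], [0.0, -0.0, -1.0]]
force: [-3.8, -0.1, 2.7]
opening: 0.0854
gripper_force: 2.0
```

Emit:
apply_moves([
  [[0.1, 0, 0, 0, 0, 0, -1], [0.2, 0, 0, 0, 0, 0, -1], [0.3, 0, 0, 0, 0, 0, -1]],
])

```text
time: 17.1
tcp_pos: [0.5718, 0.1519, 0.0128]
eef_rot: [[0.993, 0.117, 0.0], [0.117, -0.993, -0.0], [0.0, 0.0, -1.0]]
force: [-3.8, -0.6, 2.0]
opening: 0.0852
gripper_force: 1.9
```

Emit:
apply_moves([
  [[0.1, 0, 0, 0, 0, 0, -1], [0.2, 0, 0, 0, 0, 0, -1]],
])

```text
time: 17.35
tcp_pos: [0.5737, 0.1521, 0.0128]
eef_rot: [[0.993, 0.117, -0.0], [0.117, -0.993, -0.0], [-0.0, 0.0, -1.0]]
force: [-3.1, -0.6, 2.4]
opening: 0.0854
gripper_force: 1.9
```

Emit:
apply_moves([
  [[0.1, 0, 0, 0, 0, 0, -1], [0.2, 0, 0, 0, 0, 0, -1]],
])

```text
time: 17.6
tcp_pos: [0.5745, 0.1522, 0.0128]
eef_rot: [[0.993, 0.117, -0.003], [0.117, -0.993, -0.0], [-0.003, 0.0, -1.0]]
force: [-9.3, -0.7, 6.9]
opening: 0.0852
gripper_force: 4.5
```

Emit:
apply_moves([
  [[0.1, 0, 0, 0, 0, 0, -1], [0.2, 0, 0, 0, 0, 0, -1]],
])

```text
time: 17.85
tcp_pos: [0.5745, 0.1521, 0.0125]
eef_rot: [[0.993, 0.117, -0.007], [0.117, -0.993, -0.001], [-0.007, 0.0, -1.0]]
force: [-14.0, -1.5, 9.0]
opening: 0.0856
gripper_force: 6.9
```

Back fence contact at 9–14 N. Backing off and going round to the -y end.

Emit:
apply_moves([
  [[-2, 0, 0, 0, 0, 0, -1], [-4, 0, 0, 0, 0, 0, -1], [-4, 0, -6, 0, 0, 0, -1], [-4, 0, -12, 0, 0, 0, -1], [-1, 4, -14, 0, 0, -0.18, -0.18], [3, 8, -14, 0, 0, -0.36, -0.18], [5.4, 10.4, -14, 0, 0, -0.54, -0.18], [5.4, 10.4, -14, 0, 0, -0.72, -0.18], [5.4, 10.4, -14, 0, 0, -0.9, -0.18], [5.4, 10.4, -14, 0, 0, -1.08, -0.18], [5.4, 10.4, -14, 0, 0, -1.26, -0.18], [5.4, 10.4, -14, 0, 0, -1.44, -0.18]],
])

```text
time: 19.35
tcp_pos: [0.6449, 0.0555, 0.1532]
eef_rot: [[0.008, 1.0, 0.003], [1.0, -0.008, -0.0], [0.0, 0.003, -1.0]]
force: [0.2, 0.4, 1.0]
opening: 0.0505
gripper_force: 0.0
```

Run:
```python
from rk import *
p,d=rack((.63,.167))
q,_=cams.grab_frame("scene"); cv2.imwrite("pics/s5.png",cv2.resize(q[100:220,240:400,::-1],(800,600)))
s=sense();print(np.round(s["eef_rot"],3).tolist())
O=np.array([672.5,256]);a=np.radians(6.7);R=np.array([[np.cos(a),-np.sin(a)],[np.sin(a),np.cos(a)]])
print("reader xy",R.T@(np.array(s["tcp_pos"])[:2]*1000-O))
```

```text
scene 844 (array([640.6, 176. ]), array([116.8, 190.8]), 6.49)
top 3 (array([575.3, 260.5]), array([1.2, 6.2]), 85.94)
19.45 [0.6447 0.0555 0.1532] [ 0.6 -0.7  1. ] -0.79
[[0.017, 1.0, 0.002], [1.0, -0.017, 0.0], [0.0, 0.002, -1.0]]
reader xy [ -51.21364169 -195.82205286]
```

View pics/s5.png

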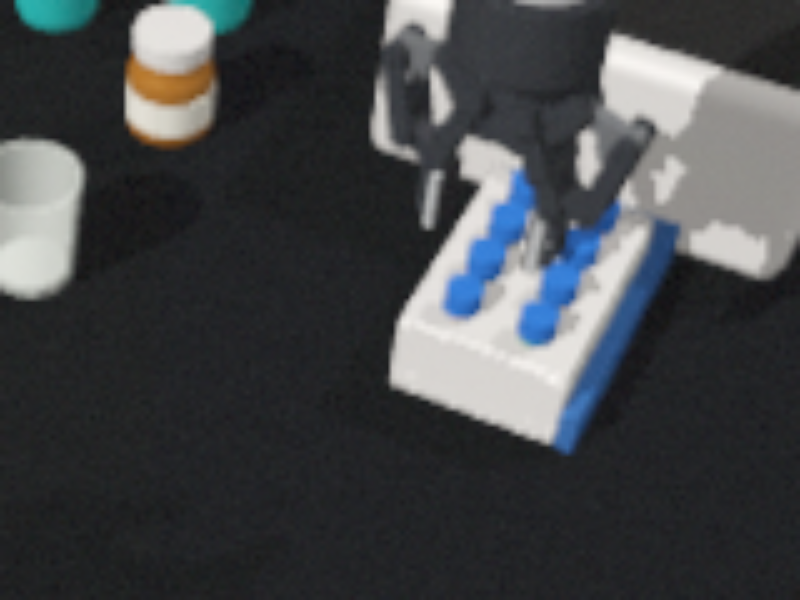

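The scene crop shows the rack flush against the back fence, its -y end (390–560, 380–440) clear and accessible. Descending behind that end.

Emit:
apply_moves([
  [[0, 0, 0, 0, 0, -0.131, -0.18], [0, 0, 0, 0, 0, -0.131, -0.18], [0, 0, 5, 0, 0, -0.131, -0.18], [0, 0, 10, 0, 0, -0.131, -0.18], [0, 0, 12.5, 0, 0, -0.131, -0.18], [0, 0, 13.8, 0, 0, -0.131, -0.18], [0, 0, 13.8, 0, 0, -0.131, -0.18]],
])

```text
time: 20.38
tcp_pos: [0.6432, 0.0556, 0.0142]
eef_rot: [[-0.115, 0.993, -0.001], [0.993, 0.115, -0.0], [0.0, -0.001, -1.0]]
force: [-0.1, 0.1, 0.2]
opening: 0.0502
gripper_force: 0.0
```

Emit:
apply_moves([
  [[0.6, 0, 0, 0, 0, 0, -0.18], [1.2, 0, 0, 0, 0, 0, -0.18], [1.6, 0, 0, 0, 0, 0, -0.18], [1.9, 0, 0, 0, 0, 0, -0.18], [2.1, 0, 0, 0, 0, 0, -0.18], [2.3, 0, 0, 0, 0, 0, -0.18], [2.5, 0, 0, 0, 0, 0, -0.18], [2.6, 0, 0, 0, 0, 0, -0.18], [2.7, 0, 0, 0, 0, 0, -0.18]],
])

```text
time: 21.5
tcp_pos: [0.6409, 0.0819, 0.0154]
eef_rot: [[-0.117, 0.993, 0.001], [0.993, 0.117, -0.001], [-0.001, 0.001, -1.0]]
force: [1.9, -4.0, 3.2]
opening: 0.0504
gripper_force: 2.2
```

Emit:
apply_moves([
  [[0.15, 0, 0, 0, 0, 0, -0.18], [0.3, 0, 0, 0, 0, 0, -0.18], [0.45, 0, 0, 0, 0, 0, -0.18], [0.55, 0, 0, 0, 0, 0, -0.18]],
])

```text
time: 22.0
tcp_pos: [0.6396, 0.088, 0.0148]
eef_rot: [[-0.117, 0.993, 0.0], [0.993, 0.117, -0.0], [-0.0, 0.0, -1.0]]
force: [1.2, -4.9, 3.4]
opening: 0.0499
gripper_force: 2.2
```

Emit:
apply_moves([
  [[0.1, 0, 0, 0, 0, 0, -0.18], [0.2, 0, 0, 0, 0, 0, -0.18]],
])

```text
time: 22.25
tcp_pos: [0.6393, 0.0899, 0.0148]
eef_rot: [[-0.117, 0.993, -0.0], [0.993, 0.117, -0.0], [-0.0, -0.0, -1.0]]
force: [0.3, -4.5, 3.9]
opening: 0.0499
gripper_force: 2.2
```

Emit:
apply_moves([
  [[0.1, 0, 0, 0, 0, 0, -0.18], [0.2, 0, 0, 0, 0, 0, -0.18]],
])

```text
time: 22.5
tcp_pos: [0.6393, 0.0908, 0.0148]
eef_rot: [[-0.117, 0.993, 0.0], [0.993, 0.117, -0.002], [-0.002, -0.0, -1.0]]
force: [1.4, -10.5, 3.2]
opening: 0.0503
gripper_force: 5.3
```

Emit:
apply_moves([
  [[0.15, 0, 0, 0, 0, 0, -0.18], [0.3, 0, 0, 0, 0, 0, -0.18], [0.3, 0, 0, 0, 0, 0, -0.18]],
])

```text
time: 22.88
tcp_pos: [0.6394, 0.0908, 0.0149]
eef_rot: [[-0.118, 0.993, 0.001], [0.993, 0.118, -0.006], [-0.006, 0.0, -1.0]]
force: [2.1, -17.5, 3.6]
opening: 0.0505
gripper_force: 9.1
```

Emit:
apply_moves([
  [[-2, 0, 0, 0, 0, 0, -0.18], [-4.5, 0, 0, 0, 0, 0, -0.18], [-4.5, 0, -6, 0, 0, 0.18, -0.6], [-4.5, 0, -12, 0, 0, 0.36, -1], [-4.5, -5, -14, 0, 0, 0.54, -1], [-1, -9, -14, 0, 0, 0.72, -1], [4, -10, -14, 0, 0, 0.9, -1], [8.3, -10, -14, 0, 0, 1.08, -1], [8.3, -10, -14, 0, 0, 1.26, -1], [8.3, -10, -14, 0, 0, 1.44, -1], [8.3, -10, -14, 0, 0, 1.571, -1], [8.3, -10, -14, 0, 0, 1.571, -1]],
])

```text
time: 24.38
tcp_pos: [0.5288, 0.1661, 0.154]
eef_rot: [[0.993, 0.118, -0.002], [0.118, -0.993, 0.001], [-0.002, -0.001, -1.0]]
force: [0.3, 0.6, 1.0]
opening: 0.0859
gripper_force: 0.0
```

Emit:
apply_moves([
  [[0, 0, 6, 0, 0, 0, -1], [0, 0, 11, 0, 0, 0, -1], [0, 0, 14.1, 0, 0, 0, -1], [0, 0, 14.1, 0, 0, 0, -1], [1.5, 0, 14.1, 0, 0, 0, -1], [3, 0, 14.1, 0, 0, 0, -1], [3.7, 0, 14.1, 0, 0, 0, -1], [4.0, 0, 14.1, 0, 0, 0, -1], [4.2, 0, 14.1, 0, 0, 0, -1], [4.35, 0, 14.1, 0, 0, 0, -1], [4.45, 0, 14.1, 0, 0, 0, -1]],
])

```text
time: 25.75
tcp_pos: [0.5722, 0.1706, 0.0134]
eef_rot: [[0.993, 0.117, -0.003], [0.117, -0.993, -0.001], [-0.004, 0.0, -1.0]]
force: [-4.6, 0.3, 2.7]
opening: 0.0854
gripper_force: 2.5
```

Emit:
apply_moves([
  [[0.1, 0, 0, 0, 0, 0, -1], [0.2, 0, 0, 0, 0, 0, -1], [0.2, 0, 0, 0, 0, 0, -1]],
])

```text
time: 26.12
tcp_pos: [0.5723, 0.1705, 0.0132]
eef_rot: [[0.993, 0.117, -0.007], [0.117, -0.993, -0.001], [-0.007, 0.001, -1.0]]
force: [-9.6, -1.0, 8.0]
opening: 0.0858
gripper_force: 5.0
```

Emit:
apply_moves([
  [[0.15, 0, 0, 0, 0, 0, -1], [0.2, 0, 0, 0, 0, 0, -1], [0, 0, 0, 0, 0, 0, -1], [-2, 0, 0, 0, 0, 0, -1], [-4, 0, 0, 0, 0, 0, -1], [-4, 0, -6, 0, 0, 0, -1], [-4, 0, -12, 0, 0, 0, -1], [-6, 5, -16, 0, 0, 0, -1], [-8, 11, -18, 0, 0, 0, -1], [-8, 17, -20, 0, 0, 0, -1], [-8, 23, -22, 0, 0, 0, -1], [-8, 28, -22, 0, 0, 0, -1]],
])

```text
time: 27.62
tcp_pos: [0.5305, -0.1186, 0.2363]
eef_rot: [[0.993, 0.116, 0.005], [0.116, -0.993, -0.001], [0.005, 0.002, -1.0]]
force: [-0.1, 0.9, 0.1]
opening: 0.0852
gripper_force: 0.0
```

Emit:
apply_moves([
  [[2, 6, 0, 0, 0, 0, -1], [4, 12, 0, 0, 0, 0, -1], [4, 18, 0, 0, 0, 0, -1], [4, 24, 0, 0, 0, 0, -1], [4, 24, 0, 0, 0, 0, -1]],
])

```text
time: 28.25
tcp_pos: [0.5965, -0.3547, 0.2328]
eef_rot: [[0.994, 0.112, 0.0], [0.112, -0.994, -0.001], [-0.0, 0.001, -1.0]]
force: [0.7, 0.6, -1.1]
opening: 0.0853
gripper_force: 0.0
```

Run:
```python
from rk import *
p,d=rack((.632,.176)); cv2.imwrite("pics/t6.png",cv2.resize(p[110:260,90:290,::-1],(800,600)))
q,_=cams.grab_frame("scene"); cv2.imwrite("pics/s6.png",cv2.resize(q[100:220,240:400,::-1],(800,600)))
for n,p,l in(("top",p,0),):
  for l in("jar","cup_a","dropper_a","beaker"):
    W=pts(n,d)
    for m in cams.cut_out(n,l):
        if m["score"]>.3: print(l,np.median(W[m["region"]&(d>0)],axis=0).round(3))
```

```text
scene 1050 (array([631. , 184.7]), array([162.9, 172.2]), 6.97)
top 992 (array([630.7, 184.8]), array([152.8, 165.6]), 6.78)
28.35 [ 0.5965 -0.3507  0.2331] [0.4 0.6 0.7] -83.41
jar [0.316 0.304 0.073]
jar [0.359 0.194 0.073]
cup_a [ 0.391 -0.526  0.038]
cup_a [0.37  0.043 0.01 ]
dropper_a [ 0.771 -0.074  0.046]
dropper_a [ 0.758 -0.148  0.045]
beaker [ 0.651 -0.493  0.083]
```

View pics/t6.png

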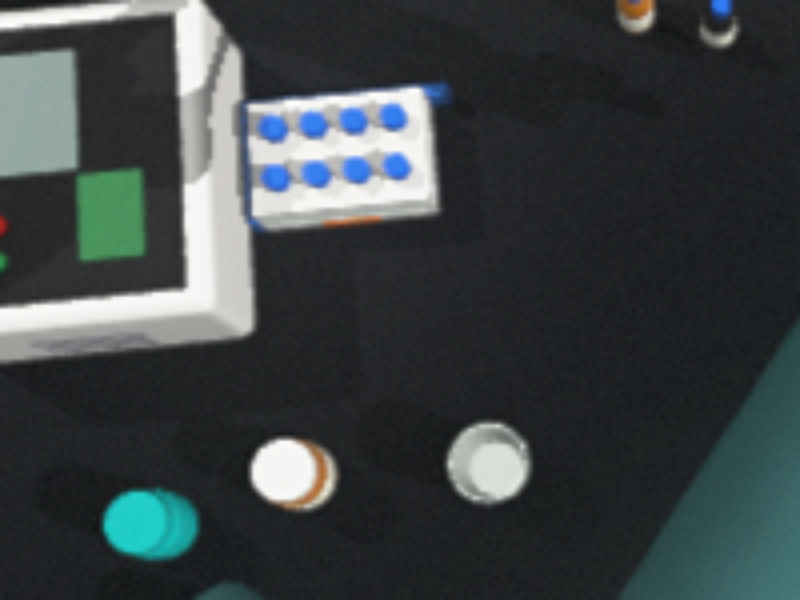

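View pics/s6.png

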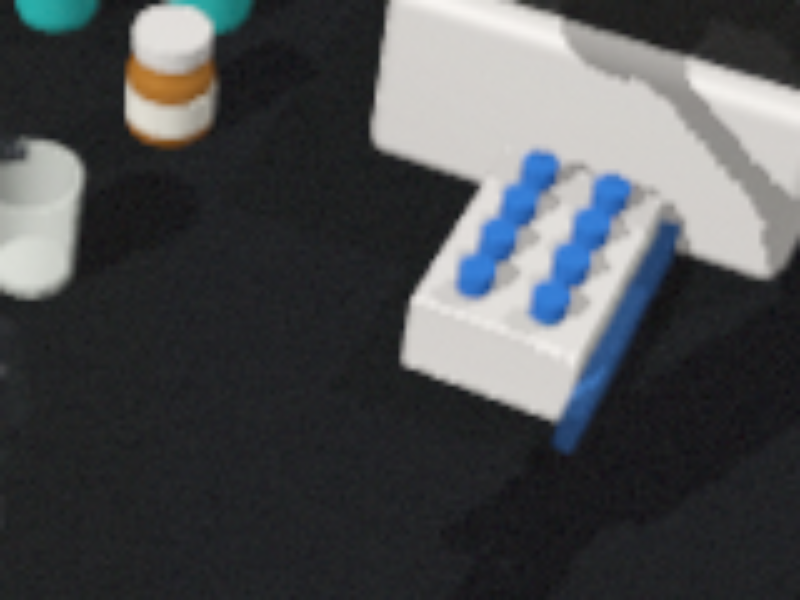

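The top crop shows the rack (248–440, 90–225) flush with the back fence and the side fence. The scene crop shows no gap either, and the bottles, cups and jar haven't moved.

```bash
python3 -c "
from plant import hand_in;print(hand_in())"
```

```text
the job is handed in; nothing more can be done
None
```

The rack sits squarely home against both fences, both contacts were confirmed by force, the robot is clear, and the job was handed in at about 28 s of the 67 s limit.

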